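Free the mended bag clip and hold it gaping over the recipe card

TASK

The mended bag clip has set in the little table vise: slide the vise's jaw all the way back, then lift the clip out by its two handles. Squeeze the handles so the clip gapes wide, bring it down over the middle of the top edge of the recipe card so that the edge is well inside the open mouth with a jaw on either side and neither jaw touching the card, and finish there, still holding the clip squeezed open so I can slip a second card in. Do not shift the card stand and leave the mug, tape and salt shaker alone.

Things in the scene. Friction and masses are not known exactly. Their poses are not given: they have to be found in the camera images.
- vise: Small grey table vise, fixed, on either side of the sink. Bed 12 mm high, 72 wide (y), x = -103 to +47 mm. Origin on the worktop under the middle of the clip's place; z up. Fixed jaw at x = +23 to +45, 45 mm high; sliding jaw, when shut, at x = -45 to -23, 44 high, with a steel lip on top reaching 9 mm over the clip's shoulder. Both about 62 wide.
- vise_jaw (a joint): Travel of the vise's sliding jaw, m: 0 shut on the clip, 0.04 fully back (stop). Grows as jaw and lug move along the vise's -x. About 2 N friction; stays where it is left. From 0.03 on the clip lifts out freely.
- vise_lug (a point): Middle of the top of the sliding jaw's upright dark pull lug, 120 mm from the vise's origin along its -x at travel 0. Lug 14 mm thick (x), 30 wide (y), top 70 mm above the worktop; the flat bar joining it to the jaw is 16 wide, its top 27 mm above the worktop. Grip it from above across its thickness. Axes as the vise's.
- clip: White spring bag clip, 60 g, loose, standing jaws down on the vise's bed (12 mm up). Origin: middle of the closed jaws' foot; x along the pivot (along the vise's x), y across, the way it opens, z up. Pivot 42 mm up; jaws 42 wide, 22 high, 18 thick; handles 26 wide, tops 86 mm up, 53 apart overall at rest, 20 when squeezed. Squeeze along y from above, tool centre 70 to 75 mm above the foot.
- clip_lever (a joint): Opening angle between the clip's two like halves, rad: 0 closed, 0.7 fully squeezed (stop; handles parallel). Each half turns by half of it, so the mouth opens evenly about the middle, to 29 mm between the tips, which rise 3 mm. A spring shuts it: about 5 N on the handles to start, 13 N at full opening.
- clip_tip (a point): Inner edge of the jaw tip of the clip's +y half, 1 mm above its foot. Axes as the clip's.
- lever_tip (a point): The same point on the clip's other, -y half.
- stand: Recipe-card stand, loose, 0.7 kg, across the sink from the vise: wooden base 70 (x) x 120 (y) x 22 mm with two low ribs, and a stiff white card 3 mm thick (x), 100 wide (y), standing upright in it up to 135 mm. Origin at the middle of the underside; x is the card's normal.
- card_edge (a point): Middle of the card's top edge, 135 mm above the worktop. Axes as the stand's: x across the card's thickness, y along the edge.
- mug: Blue and white mug, 78 mm wide, 92 high, bystander. Origin at its underside.
- tape: Roll of tape lying flat, 96 mm across, 25 high, bystander. Origin at its underside.
- salt_shaker: Salt shaker, 44 mm wide, 90 high, bystander. Origin at its underside.

How it is judged:
By the outcome, as a careful person would: the job done as asked, in the order asked, and still so for the second after the job is handed in, while the arm keeps its last pose, push and grip.
It also fails if it takes over 51 s, if anything falls off the work surface, if the arm or the gripper's body presses on something with over 40 N, if the wrist force passes 120 N, or if a joint passes its speed limit or range.

ROBOT

A 7-joint arm with a two-finger parallel gripper is mounted at the origin on a cart in front of the work surface, level with it; the furniture and walls round the work are solid. World frame = base frame: x ahead of the robot, y to its left, z up, the work surface at z = 0. Lengths are in m, angles in rad, forces in N, time in s.
With the tool pointing down it reaches from about 0.4 to 0.9 m from the base axis. Payload 5.6 kg.
Tool frame: the origin (TCP) lies between the finger pads, 19 mm behind the fingertips; this is the grasp point; z points along the fingers, y is the line along which they close (so a half turn about z gives the same grasp; the last joint's range is limited). The gripper opens to 92 mm and grips with 3 to 60 N. Pads are 20 mm wide; open, the fingers measure 128 mm over their backs; the gripper's body (75 mm by 189 mm) begins 69 mm behind the grasp point.
Start: joints at [-1.145, 0.468, -0.012, 1.603, 0.006, 1.071, -0.056], TCP at [0.294, 0.58, 0.233] pointing down, gripper open.
Joint ranges: [-2.53, 2.53], [-0.31, 2.02], [-1.57, 1.55], [0.28, 2.44], [-1.29, 4.43], [0.15, 1.84], [-2.92, 2.92]. Speed limits (rad/s): [2.57, 2.57, 3.14, 3.14, 3.14, 3.14, 3.14].

INTERFACE

Orientations are given as a unit quaternion [w, x, y, z].
In Python, from rig import bot, eyes gives the robot as it stands.
- The arm moves only by the tool shift_gripper, called after "Request:" as name(argument=value, ...), one argument or row to a line, values as JSON. Schema: {"type":"object","properties":{"plan":{"type":"array","items":{"type":"number"},"minItems":4,"maxItems":40},"jaw":{"type":"number"},"only":{"type":"string"},"quiet":{"type":"boolean"},"lines":{"type":"string"}},"required":["plan"],"additionalProperties":false}. plan is one flat list of numbers that holds 1 to 10 rows one after another, with no inner brackets; each row has 4 numbers: dx, dy, dz in shares of the most that a row can go, 1 being 50 mm, then a turn about the tool's z in a scale on which 1.0 is 90 degrees; each row shifts and turns the commanded pose from where the row before left it, along the tool's axes as they then stand; what a row does not reach is not made up. A row lasts 1/10 s, in which the tool goes at most 0.05 m and 0.15 rad, less where a joint would pass 70% of its speed; a pose out of reach is approached as far as the arm can. jaw is the opening from 0.0 (shut) to 1.0 (fully open), set as the call begins (left out keeps the last). The fingers move at their own pace and stop on an object; the grip force is fixed at half the most. Time passes only in rows, so rows that do not move let the fingers close. The tool returns the time, the measured TCP pose, the force, the opening and the grip force at its end. only (a regular expression) keeps the lines of the reply that match it, lines (a string "A,B") keeps lines A to B, and quiet returns only ok. A shift or turn number past 1, either way, is cut back to 1. Input that does not fit is refused with a message, and nothing moves.
- bot.get_state(): the state, without advancing time (a new reading comes with each control period).
- eyes.grab_frame(name): name is "side" or "top"; returns a dict with "color" (400x640x3 uint8, blue, green, red), "fov_y" (degrees; the focal length in pixels is half the picture's height over the tangent of half this angle, whatever the lens; pixels are square), "cx", "cy" (the principal point, pixels), "R" (3x3) and "t" (3): a world point X has camera coordinates R X + t. Camera axes: x right, y down, z forward; pixel columns grow to the right and rows downward; lengths in m; the calibration is good to about 2 mm. A picture is of the moment at which its call begins. There is no depth.
- bot.sign_off(): hands the job in; it is judged then, once.
The state is a dict: "clock": time; "qpos": joint angles; "joint_velocities": joint speeds; "effort": joint torques, N m; "ee_pos": TCP position; "orientation": TCP orientation; "ft_force": force on the tool from outside, world axes, zero at the start; "torque": the same for the moment, N m; "gripper_width": opening from 0.0 (shut) to 1.0 (fully open); "finger_force": force on a finger pad.
Only numpy, scipy, OpenCV 4.12 (cv2) and the standard library are available. Lean on these libraries where they do the work, as an engineer would, in place of code of your own. Each camera call takes 0.05 s, during which the arm holds its last target. There are 200 camera calls.

## Working session

There is one attempt and no reset: what is moved stays moved. The work goes in short steps, Python scripts to look and compute and a tool call to move; the robot and the scene stay as the last step left them, time stands still between calls to the robot, and variables do not carry over. Pictures are saved under pics/ and viewed, at most 10 in all, crops included, and the job is handed in when it is done.

```bash
mkdir -p pics; ls; python3 - <<'E'
from rig import bot, eyes
import cv2,numpy as np
s=bot.get_state(); print(s)
for n in("side","top"):
    f=eyes.grab_frame(n); cv2.imwrite(f"pics/{n}0.png",f["color"]); 
    print(n,f["fov_y"],f["cx"],f["cy"],np.round(f["R"],4).tolist(),np.round(f["t"],4).tolist(), -np.array(f["R"]).T@np.array(f["t"]))
E
```

```text
pics
{'clock': 0.0, 'qpos': array([-1.14501108,  0.46839352, -0.01162797,  1.60360343,  0.00603214,
        1.07140643, -0.05631683]), 'joint_velocities': array([ 0.00024561, -0.00066514,  0.00165858, -0.00090267, -0.00141848,
       -0.00050498,  0.00101037]), 'effort': array([-1.76316225e-04, -5.20561230e+01, -1.19814259e-02, -2.43742830e+01,
       -5.66309493e-02,  1.72058662e-02,  1.58127291e-04]), 'ee_pos': array([0.29347971, 0.57936129, 0.2323381 ]), 'orientation': array([-1.37172110e-04,  2.32273101e-01,  9.72650203e-01, -8.77549686e-04]), 'ft_force': array([-0.21531506,  0.05101115,  0.32478592]), 'torque': array([ 0.02620821, -0.03834552,  0.01775536]), 'finger_force': 0.0, 'gripper_width': 0.9982590298398385}
side 48.82078265538189 319.71149021477333 203.73362732779506 [[0.9567, -0.2907, 0.0149], [-0.1844, -0.645, -0.7416], [0.2252, 0.7068, -0.6706]] [-0.5836, 0.1483, 1.2383] [ 0.30676454 -0.94917692  0.94914697]
top 52.31142014103849 321.40523210491136 207.4917396526058 [[-0.0134, -0.9996, -0.0251], [-0.9908, 0.0166, -0.1344], [0.1348, 0.0231, -0.9906]] [-0.0628, 0.5884, 1.4789] [ 0.38275156 -0.10662087  1.54250616]
```

View pics/side0.png

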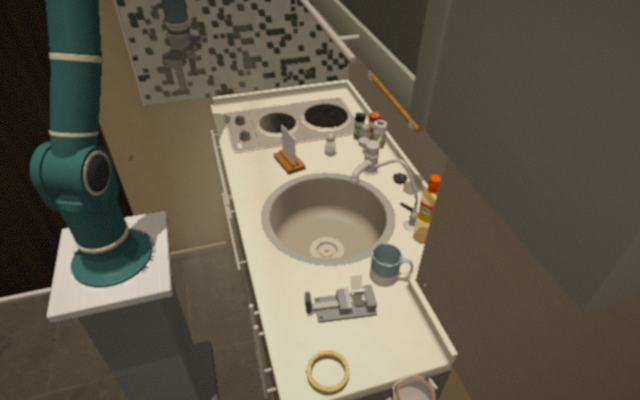

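View pics/top0.png

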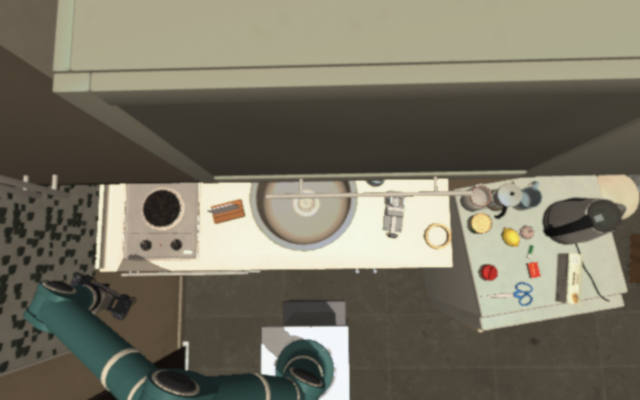

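The side view shows the vise around (340,300), with its lug at (308,302) and the clip at (356,283). The stand and card are at (290,155), the mug at (388,262), the tape at (328,371) and the shaker at (330,143). In the top view the vise is at (393,215), the stand at (227,211) and the tape at (437,236).

```bash
cat > h.py <<'E'
import numpy as np,cv2
from rig import bot,eyes
def ray(f,u,v):
    R=np.array(f["R"]);t=np.array(f["t"]);F=200/np.tan(np.radians(f["fov_y"]/2))
    d=R.T@np.array([(u-f["cx"])/F,(v-f["cy"])/F,1.]);return -R.T@t,d/np.linalg.norm(d)
def plane(f,u,v,z):
    c,d=ray(f,u,v);return c+d*(z-c[2])/d[2]
def two(f,p,g,q):
    a,d=ray(f,*p);b,e=ray(g,*q)
    s=np.linalg.lstsq(np.c_[d,-e],b-a,rcond=None)[0]
    P,Q=a+d*s[0],b+e*s[1];return (P+Q)/2,np.linalg.norm(P-Q)
def proj(f,X):
    F=200/np.tan(np.radians(f["fov_y"]/2));c=np.array(f["R"])@np.array(X)+np.array(f["t"])
    return c[:2]/c[2]*F+[f["cx"],f["cy"]]
def crop(f,x,y,w,h,k,g=10):
    c=cv2.resize(f["color"][y:y+h,x:x+w],None,fx=k,fy=k,interpolation=cv2.INTER_CUBIC)
    for u in range(-(-x//g)*g,x+w,g):
        cv2.line(c,(int((u-x+.5)*k),0),(int((u-x+.5)*k),5),(0,0,255),1);cv2.putText(c,str(u),(int((u-x+.5)*k)-10,16),0,.35,(0,0,255),1)
    for v in range(-(-y//g)*g,y+h,g):
        cv2.line(c,(0,int((v-y+.5)*k)),(5,int((v-y+.5)*k)),(0,0,255),1);cv2.putText(c,str(v),(7,int((v-y+.5)*k)+4),0,.35,(0,0,255),1)
    return c
E
python3 - <<'E'
from h import *
s=eyes.grab_frame("side");t=eyes.grab_frame("top")
A=np.hstack([crop(s,300,268,80,60,5),crop(t,368,180,80,60,5)])
B=np.hstack([crop(s,260,118,80,60,5),crop(t,192,180,80,60,5)])
cv2.imwrite("pics/m0.png",np.vstack([A,B]))
E
```

```text
(no output)
```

View pics/m0.png

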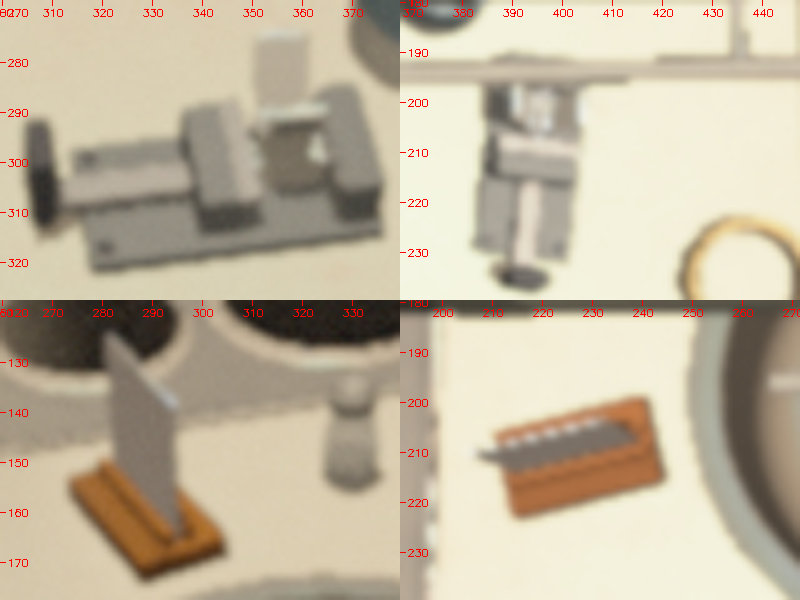

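The montage shows the following:
- **Side view, vise:** lug top at about (307,292), clip handle top spans (350–361, 274), bed corners at (318,321) and (375,314).
- **Top view, vise:** lug at (392,235), clip near (396,200), bed front corners at (383,229) and (401,232).
- **Card top edge:** (281,124) to (294.5,138) in the side view, and (209,209) to (233,203) in the top view.

```bash
python3 - <<'E'
from h import *
np.set_printoptions(precision=4,suppress=True)
s=eyes.grab_frame("side");t=eyes.grab_frame("top")
print("lug2",two(s,(307.3,293.5),t,(392.5,233.5)), "lugplane",plane(s,307.3,293.5,.07),plane(t,392.5,233.5,.07))
print("bed front L/R side", plane(s,314.5,297.5,.012),plane(s,318.5,320.5,.012), "back R",plane(s,375.5,313.5,.012))
print("bed top L,R",plane(t,382.7,229,.012),plane(t,401.3,231.5,.012))
print("cliphandle top side L,R",plane(s,351,274,.098),plane(s,361.5,274,.098))
print("card side ends",plane(s,280.5,123.5,.135),plane(s,294.5,138.5,.135))
print("card top ends",plane(t,207.5,210.5,.135),plane(t,233,203.5,.135))
print("card two", two(s,(280.5,123.5),t,(207.5,210.5)),two(s,(294.5,138.5),t,(233,203.5)))
# base by colour
for n,f,roi in(("s",s,(120,180,260,330)),("t",t,(190,235,195,260))):
    a,b,c,d=roi;m=cv2.cvtColor(f["color"],cv2.COLOR_BGR2HSV)[a:b,c:d]
    k=cv2.inRange(m,(5,120,60),(18,255,255));cs,_=cv2.findContours(k,0,2);q=max(cs,key=cv2.contourArea)
    h=cv2.convexHull(q)[:,0]+[c,a];ap=cv2.approxPolyDP(h,2,True)[:,0];print(n,ap.tolist())
    for p in ap:print(plane(f,*p,.022))
print("rod",two(s,(370,75),t,(265,197)),two(s,(418,128),t,(480,190)))
print("mug side",plane(s,387,279,0),"tape",plane(s,328,371,.02),plane(t,437,236,.02),"salt",plane(s,330,153,0))
m=two(s,(307,304),t,(392.5,235.5));print(m)
print("TCP proj",proj(s,bot.get_state()["ee_pos"]),proj(t,bot.get_state()["ee_pos"]))
E
```

```text
lug2 (array([ 0.4812, -0.3266,  0.0717]), np.float64(0.005894855543826548)) lugplane [ 0.4786 -0.3251  0.07  ] [ 0.4843 -0.3273  0.07  ]
bed front L/R side [ 0.5043 -0.3011  0.012 ] [ 0.4945 -0.3692  0.012 ] back R [ 0.6366 -0.3899  0.012 ]
bed top L,R [ 0.5057 -0.3     0.012 ] [ 0.4953 -0.3691  0.012 ]
cliphandle top side L,R [ 0.5917 -0.319   0.098 ] [ 0.6165 -0.3262  0.098 ]
card side ends [0.5701 0.3398 0.135 ] [0.5934 0.2377 0.135 ]
card top ends [0.5703 0.3262 0.135 ] [0.5936 0.2366 0.135 ]
card two (array([0.5678, 0.3231, 0.1455]), np.float64(0.0022429896237888686)) (array([0.5933, 0.2364, 0.1359]), np.float64(0.0004026969339371799))
s [[275, 154], [282, 151], [296, 157], [303, 164], [303, 168], [288, 172]]
[0.5415 0.3256 0.022 ]
[0.5697 0.3367 0.022 ]
[0.6091 0.2877 0.022 ]
[0.6221 0.2413 0.022 ]
[0.6161 0.2193 0.022 ]
[0.5612 0.2116 0.022 ]
t [[240, 200], [243, 215], [215, 222], [214, 215], [231, 202]]
[0.6236 0.2376 0.022 ]
[0.566  0.2254 0.022 ]
[0.5411 0.3313 0.022 ]
[0.5678 0.3357 0.022 ]
[0.6165 0.2718 0.022 ]
rod (array([0.6518, 0.0414, 0.4388]), np.float64(0.1852973486024729)) (array([ 0.574 , -0.4673,  0.6026]), np.float64(0.06078404125647182))
mug side [ 0.7124 -0.2899  0.    ] tape [ 0.4758 -0.5036  0.02  ] [ 0.476  -0.4989  0.02  ] salt [0.7429 0.3072 0.    ]
(array([ 0.4776, -0.3317,  0.0367]), np.float64(0.003334387432917242))
TCP proj [187.422   75.7341] [117.316  293.8022]
```

```bash
python3 - <<'E'
from h import *
np.set_printoptions(precision=3,suppress=True)
s=eyes.grab_frame("side");t=eyes.grab_frame("top")
for z in(.3,.4,.5,.6,.7,.8):
    P=[plane(t,265,197,z),plane(t,480,191,z)];print(z,P[0][:2],P[1][:2],proj(s,P[0]),proj(s,P[1]))
st=bot.get_state();q=st["orientation"]
from scipy.spatial.transform import Rotation as Ro
R=Ro.from_quat(np.r_[q[1:],q[0]]).as_matrix();print(R)
print(R.T@(np.array([.481,-.33,.30])-st["ee_pos"]))
cv2.imwrite("pics/sr.png",crop(s,320,20,160,120,5,20))
E
```

```text
0.3 [0.588 0.097] [ 0.595 -0.565] [303.664 116.518] [407.669 306.751]
0.4 [0.571 0.08 ] [ 0.578 -0.528] [298.889  87.206] [397.608 255.64 ]
0.5 [0.555 0.064] [ 0.561 -0.491] [293.382  53.395] [386.224 197.81 ]
0.6 [0.538 0.048] [ 0.544 -0.454] [286.958  13.965] [373.238 131.841]
0.7 [0.522 0.031] [ 0.526 -0.417] [279.371 -32.614] [358.287  55.887]
0.8 [0.505 0.015] [ 0.509 -0.38 ] [270.271 -88.479] [340.887 -32.506]
[[-0.892  0.452 -0.   ]
 [ 0.452  0.892 -0.   ]
 [-0.    -0.    -1.   ]]
[-0.578 -0.727 -0.067]
```

View pics/sr.png

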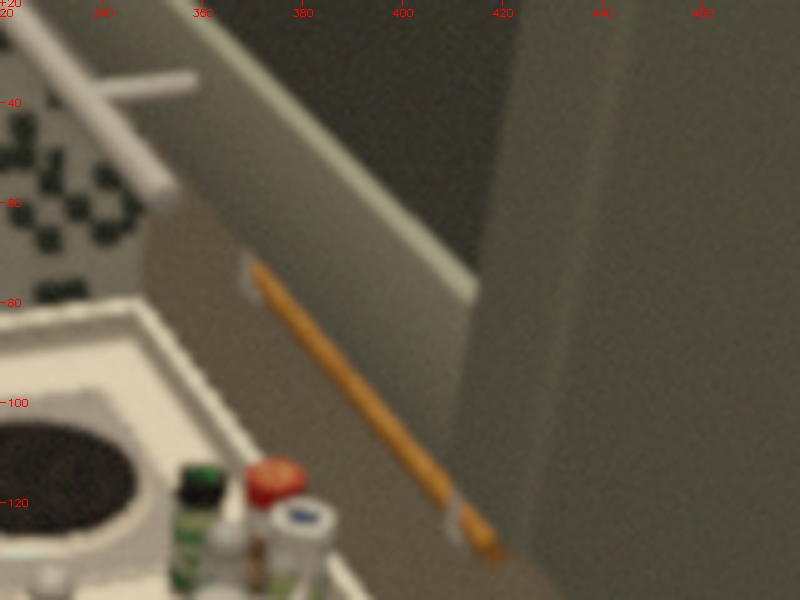

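The white rail ends at (353,57) in the side view, which puts it at z≈0.70, clear of the work. My estimates:
- **Vise:** yaw −8.35°.
- **Lug:** (0.481, −0.330), top at z≈0.070 from two views.
- **Clip:** (0.600, −0.349).
- **Card:** (0.582, 0.287), yaw 13.2°, top edge at z≈0.136.

Moving to the lug now.

The rows are not in the units I measure in: shifts go in shares of 50 mm and turns go in shares of 90 degrees. I convert before sending: 0.139 rad is 0.0885.

Request:
shift_gripper(
  plan=[0,0,0,0.0885,0,0,0,0.0885,0,0,0,0.0885,0,0,0,0.0885,0,0,0,0.0885,0,0,0,0.0879,0,0,0,0.0879,0,0,0,0.0879,0,0,0,0.0879],
  jaw=0.5,
)

```text
clock: 1.3
ee_pos: [0.2937, 0.5799, 0.2333]
orientation: [-0.0, 0.758, 0.652, 0.0]
ft_force: [1.1, -0.1, 0.3]
gripper_width: 0.498
finger_force: 0.0
```

Request:
shift_gripper(
  plan=[-0.8,0.52,0,0,-0.8,0.52,0,0,-0.8,0.52,0,0,-0.8,0.52,0,0,-0.8,0.52,0,0,-0.8,0.52,0,0,-0.8,0.52,0,0,-0.8,0.52,0,0,-0.8,0.52,0,0,-0.8,0.52,0,0],
)

```text
clock: 2.3
ee_pos: [0.4937, 0.1448, 0.2337]
orientation: [-0.0, 0.756, 0.654, 0.001]
ft_force: [1.4, 0.3, 0.6]
gripper_width: 0.501
finger_force: 0.0
```

Request:
shift_gripper(
  plan=[-0.9,0.12,0,0,-0.9,0.12,0,0,-0.9,0.12,0,0,-0.9,0.12,0,0,-0.9,0.12,0,0,-0.9,0.12,0,0,-0.9,0.12,0,0,-0.9,0.12,0,0,-0.9,0.12,0,0,-0.9,0.12,0,0],
)

```text
clock: 3.3
ee_pos: [0.4875, -0.3091, 0.2335]
orientation: [0.0, 0.756, 0.654, 0.0]
ft_force: [0.3, 0.8, 0.6]
gripper_width: 0.498
finger_force: 0.0
```

```bash
cat >> h.py <<'E'
from scipy.spatial.transform import Rotation as Ro
def to(X,yaw):
    st=bot.get_state();q=st["orientation"];R=Ro.from_quat(np.r_[q[1:],q[0]]).as_matrix()
    y=np.degrees(np.arctan2(R[1,1],R[0,1]))
    print("t",round(st["clock"],2),"pos",np.round(st["ee_pos"],4),"yaw",round(y,2),"turn",round(-np.radians((yaw-y+180)%360-180),4),
      "tooldelta",np.round(R.T@(np.array(X)-st["ee_pos"]),4),"tilt",np.round(R[:2,2],3),"F",np.round(st["ft_force"],1),"w",round(st["gripper_width"],3),"ff",round(st["finger_force"],1),"q",np.round(st["qpos"],2))
E
python3 -c "
from h import *
to([.481,-.33,.06],-8.35)"
```

```text
t 3.3 pos [ 0.4875 -0.3091  0.2335] yaw -8.28 turn 0.0012 tooldelta [-0.0217 -0.0035  0.1735] tilt [0.001 0.   ] F [0.3 0.8 0.6] w 0.498 ff 0.0 q [-0.01  0.39  0.67  1.82 -0.28  1.03  0.62]
```

Scaled: 0.03 m is 0.6, -0.022 m is -0.44.

Request:
shift_gripper(
  plan=[-0.44,-0.06,0.6,0,0,0,0.6,0,0,0,0.6,0,0,0,0.6,0,0,0,0.4,0,0,0,0.3,0,0,0,0.24,0,0,0,0.18,0,0,0,0,0,0,0,0,0],
)

```text
clock: 4.3
ee_pos: [0.4817, -0.3291, 0.0578]
orientation: [0.0, 0.757, 0.654, 0.0]
ft_force: [0.2, 0.0, -0.1]
gripper_width: 0.501
finger_force: 0.0
```

```bash
python3 - <<'E'
from h import *
to([.481,-.33,.057],-8.35)
s=eyes.grab_frame("side");t=eyes.grab_frame("top")
cv2.imwrite("pics/m1.png",np.hstack([crop(s,290,240,80,110,5),crop(t,358,160,80,110,5)]))
E
```

```text
t 4.3 pos [ 0.4817 -0.3291  0.0578] yaw -8.31 turn 0.0006 tooldelta [-0.001  -0.0006  0.0008] tilt [ 0.001 -0.   ] F [ 0.2  0.  -0.1] w 0.501 ff 0.0 q [ 0.14  0.64  0.53  1.91 -0.48  0.72  0.81]
```

View pics/m1.png

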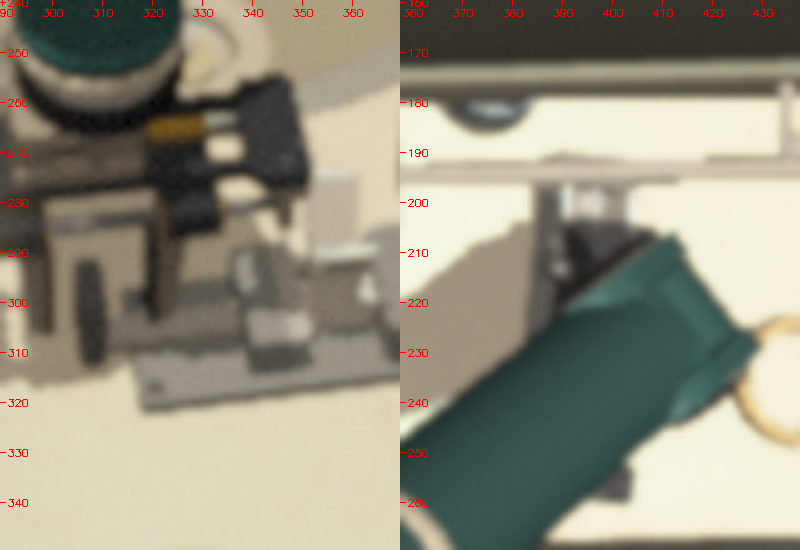

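The side view shows the lug at (307,302) standing between the fingers at (298,300) and (321,300). I'll close on it and pull.

Request:
shift_gripper(
  plan=[0,0,0,0,0,0,0,0,0,0,0,0,0,0,0,0,0,0,0,0,0,0,0,0,0,0,0,0],
  jaw=0,
)

```text
clock: 5.1
ee_pos: [0.4797, -0.3286, 0.0573]
orientation: [-0.001, 0.757, 0.654, -0.0]
ft_force: [-4.8, 0.5, 4.6]
gripper_width: 0.152
finger_force: 30.0
```

Request:
shift_gripper(
  plan=[0,-0.1,0,0,0,-0.1,0,0,0,-0.1,0,0,0,-0.1,0,0,0,-0.1,0,0,0,-0.1,0,0,0,-0.1,0,0,0,-0.06,0,0,0,0,0,0,0,0,0,0],
)

```text
clock: 6.1
ee_pos: [0.4428, -0.3233, 0.0573]
orientation: [-0.001, 0.757, 0.654, -0.0]
ft_force: [-1.8, -1.3, 1.3]
gripper_width: 0.146
finger_force: 30.0
```

```bash
python3 -c "
from h import *
to([.481,-.33,.057],-8.35)"
```

```text
t 6.1 pos [ 0.4428 -0.3233  0.0573] yaw -8.33 turn 0.0003 tooldelta [-0.0011  0.0388  0.0002] tilt [-0.001  0.001] F [-1.8 -1.3  1.3] w 0.146 ff 30.0 q [ 0.16  0.6   0.53  2.   -0.47  0.67  0.84]
```

Scaled: -0.002 m is -0.04.

Request:
shift_gripper(
  plan=[0,-0.04,0,0,0,-0.04,0,0,0,-0.04,0,0,0,0,0,0,0,0,0,0],
)

```text
clock: 6.6
ee_pos: [0.44, -0.3229, 0.0573]
orientation: [0.002, 0.756, 0.654, 0.001]
ft_force: [8.4, -3.5, -8.7]
gripper_width: 0.147
finger_force: 30.0
```

```bash
python3 -c "
from h import *
to([.481,-.33,.057],-8.35)"
```

```text
t 6.6 pos [ 0.44   -0.3229  0.0573] yaw -8.27 turn 0.0014 tooldelta [-0.0011  0.0415  0.0005] tilt [ 0.003 -0.002] F [ 8.4 -3.5 -8.7] w 0.147 ff 30.0 q [ 0.16  0.59  0.53  2.01 -0.48  0.66  0.85]
```

Scaled: 0.003 m is 0.06.

Request:
shift_gripper(
  plan=[0,0.06,0,0,0,0,0,0,0,0,0,0,0,0,0,0],
  jaw=0.45,
)

```text
clock: 7.0
ee_pos: [0.4404, -0.3228, 0.0573]
orientation: [-0.0, 0.757, 0.654, 0.0]
ft_force: [0.3, 0.3, 1.2]
gripper_width: 0.445
finger_force: 0.0
```

Request:
shift_gripper(
  plan=[0,0,-0.6,0,0,0,-0.8,0,0,0,-0.8,0,0,0,-0.6,0,0,0,0,0.0955,0,0,0,0.0955,0,0,0,0.0955,0,0,0,0.0955,0,0,0,0.0955,0,0,0,0.0955],
  jaw=1,
)

```text
clock: 8.0
ee_pos: [0.4404, -0.3227, 0.1973]
orientation: [-0.0, 0.966, 0.257, 0.0]
ft_force: [-0.2, -0.3, -0.4]
gripper_width: 1.003
finger_force: 0.0
```

Request:
shift_gripper(
  plan=[0,0,0,0.0955,0,0,0,0.0955,0,0,0,0.0955,0,0,0,0.0955,0,0,0,0.0446,0,0,0,0],
)

```text
clock: 8.6
ee_pos: [0.4405, -0.3227, 0.1971]
orientation: [-0.0, 0.997, -0.072, -0.0]
ft_force: [0.4, -0.4, 1.0]
gripper_width: 0.997
finger_force: 0.0
```

```bash
python3 - <<'E'
from h import *
to([.6,-.349,.084],-98.35)
s=eyes.grab_frame("side");t=eyes.grab_frame("top")
cv2.imwrite("pics/m2.png",np.hstack([crop(s,290,240,80,110,5),crop(t,358,160,80,110,5)]))
E
```

```text
t 8.6 pos [ 0.4405 -0.3227  0.1971] yaw -98.28 turn 0.0012 tooldelta [0.1617 0.0031 0.113 ] tilt [-0.001  0.   ] F [ 0.4 -0.4  1. ] w 0.997 ff 0.0 q [-0.23  0.51  1.06  1.94 -0.53  1.   -0.64]
```

View pics/m2.png

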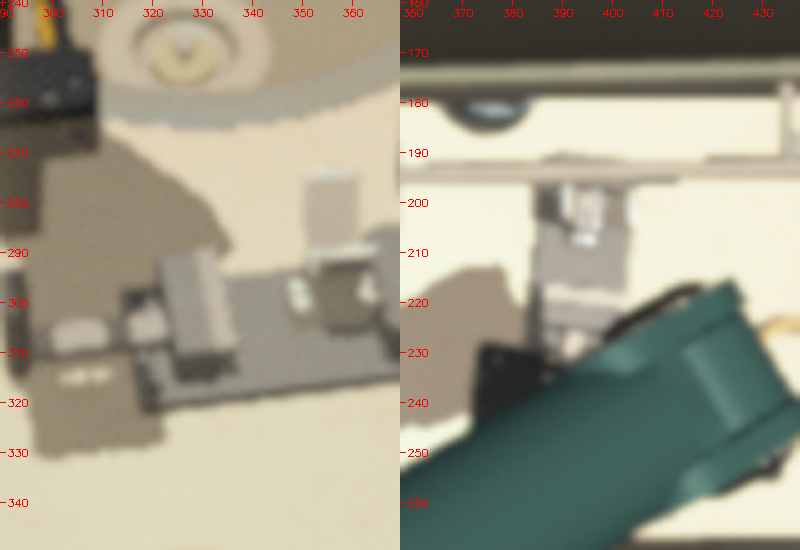

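The jaw is fully back, now at (329,305), and the clip is still at (355,285) with both handles visible: the far top at (355.5,274) and the near top at about (355,290).

```bash
python3 - <<'E'
from h import *
np.set_printoptions(precision=4,suppress=True)
s=eyes.grab_frame("side");t=eyes.grab_frame("top")
print("far",plane(s,355.7,274,.098),"near",plane(s,356,290,.098))
for q in((391,201),(399,200),(395,203)):print(q,plane(t,*q,.098))
print(two(s,(355.7,274),t,(391,201)),two(s,(356,290),t,(399,200)))
X=np.array([.6,-.349,.098]);y=np.array([.145,.989,0]);x=np.array([.989,-.145,0])
for a in(-.0265,.0265):
  for b in(-.013,.013): print(a,b,proj(s,X+a*y+b*x),proj(t,X+a*y+b*x))
g=cv2.cvtColor(t["color"],cv2.COLOR_BGR2GRAY);print(g[195:212,385:408])
E
```

```text
far [ 0.6028 -0.3222  0.098 ] near [ 0.5867 -0.3676  0.098 ]
(391, 201) [ 0.5986 -0.322   0.098 ]
(399, 200) [ 0.6017 -0.3506  0.098 ]
(395, 203) [ 0.5911 -0.336   0.098 ]
(array([ 0.6005, -0.3224,  0.0985]), np.float64(0.004102203067701413)) (array([ 0.5995, -0.353 ,  0.076 ]), np.float64(0.011033374644066367))
-0.0265 -0.013 [355.5008 292.2229] [405.5998 204.9855]
-0.0265 0.013 [366.2486 290.9817] [406.3627 197.8439]
0.0265 -0.013 [350.9936 274.6544] [390.7662 203.1008]
0.0265 0.013 [361.3691 273.5085] [391.5624 195.9745]
[[186 184 184 183 183 184 184 183 181 180 180 180 179 180 180 181 180 180
  179 178 176 174 173]
 [161 156 157 153 155 167 179 173 161 156 156 158 161 159 158 159 162 161
  160 160 166 175 179]
 [144 131 131 128 137 170 198 183 157 149 150 159 162 151 141 144 151 153
  162 178 197 217 224]
 [137 112 108 114 135 180 211 196 177 176 179 186 184 161 139 133 137 147
  175 208 224 235 239]
 [131 102  94 102 126 177 215 203 191 199 206 206 199 182 159 146 143 154
  187 221 232 238 240]
 [128  99  91  95 118 174 216 206 195 207 215 213 208 191 167 153 150 161
  196 228 2
[... 379 characters left out ...]
188 227 239 241 242]
 [179 159 156 151 142 126 117 135 167 190 195 205 206 179 159 157 155 158
  174 211 234 241 242]
 [181 165 167 167 161 145 129 146 175 191 200 200 184 167 162 163 164 165
  175 205 232 241 242]
 [182 165 169 169 167 154 144 172 202 215 226 220 187 166 166 167 167 169
  181 212 233 240 242]
 [177 166 169 171 169 160 152 172 195 207 222 217 185 168 167 168 168 171
  186 216 235 241 241]
 [164 165 170 171 170 166 161 165 170 175 184 183 172 167 168 169 169 172
  188 217 235 241 241]
 [160 166 171 171 171 170 168 168 167 167 167 168 168 169 170 169 169 174
  193 222 236 241 242]
 [160 168 170 171 171 171 170 170 170 171 170 170 170 170 170 170 169 177
  204 229 239 241 242]]
```

Scaled: 0.04 m is 0.8, 0.001 m is 0.02.

Request:
shift_gripper(
  plan=[0.8,0.02,0,0,0.8,0.02,0,0,0.8,0.02,0,0,0.8,0,0,0,0,0,0.6,0,0,0,0.6,0,0,0,0.4,0,0,0,0.3,0,0,0,0.2,0,0,0,0.12,0],
  jaw=1,
)

```text
clock: 9.8
ee_pos: [0.5987, -0.349, 0.086]
orientation: [-0.0, 0.997, -0.072, 0.0]
ft_force: [0.1, -1.0, -0.3]
gripper_width: 1.001
finger_force: 0.0
```

```bash
python3 - <<'E'
from h import *
to([.6,-.349,.085],-98.35)
s=eyes.grab_frame("side");t=eyes.grab_frame("top")
cv2.imwrite("pics/m3.png",np.hstack([crop(s,310,240,80,100,5),crop(t,358,160,80,100,5)]))
E
```

```text
t 9.8 pos [ 0.5987 -0.349   0.086 ] yaw -98.27 turn 0.0014 tooldelta [ 0.0013 -0.0002  0.001 ] tilt [0. 0.] F [ 0.1 -1.  -0.3] w 1.001 ff 0.0 q [-0.07  0.86  0.86  1.63 -0.74  1.01 -0.68]
```

View pics/m3.png

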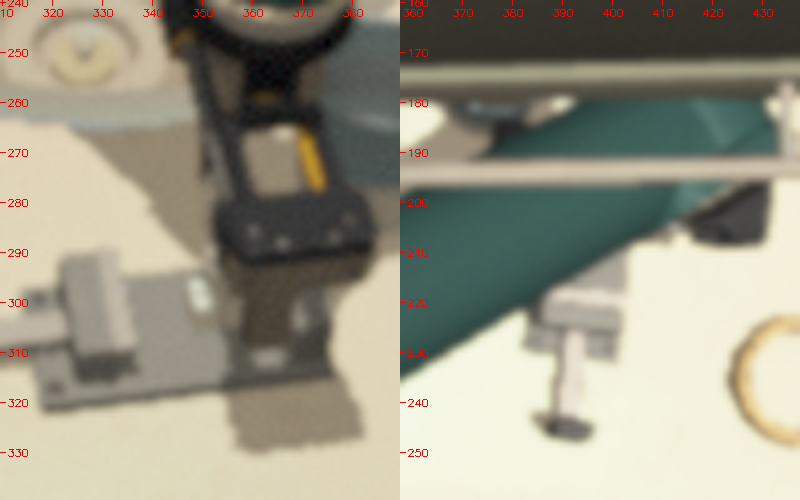

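The gripper body sits at (365,285) in front of the clip, and the near finger hides it. It is lined up, so I'll squeeze.

Scaled: 0.001 m is 0.02.

Request:
shift_gripper(
  plan=[0.02,0,0.02,0,0,0,0,0,0,0,0,0,0,0,0,0,0,0,0,0,0,0,0,0,0,0,0,0,0,0,0,0,0,0,0,0,0,0,0,0],
  jaw=0,
)

```text
clock: 10.9
ee_pos: [0.6016, -0.3469, 0.0886]
orientation: [-0.003, 0.997, -0.071, 0.002]
ft_force: [-2.9, 8.0, 19.6]
gripper_width: 0.283
finger_force: 29.6
```

```bash
python3 -c "
from h import *
to([.6,-.349,.085],-98.35)"
```

```text
t 10.9 pos [ 0.6016 -0.3469  0.0886] yaw -98.17 turn 0.0031 tooldelta [-0.0013  0.0024  0.0036] tilt [0.004 0.005] F [-2.9  8.  19.6] w 0.283 ff 29.6 q [-0.07  0.86  0.86  1.62 -0.74  1.02 -0.68]
```

Scaled: -0.003 m is -0.06.

Request:
shift_gripper(
  plan=[0,0,-0.06,0,0,0,-0.06,0,0,0,-0.06,0,0,0,-0.06,0,0,0,0,0,0,0,0,0],
)

```text
clock: 11.5
ee_pos: [0.5994, -0.3491, 0.0971]
orientation: [0.0, 0.997, -0.072, -0.0]
ft_force: [-0.1, 0.6, -0.2]
gripper_width: 0.219
finger_force: 30.0
```

```bash
python3 -c "
from h import *
to([.6,-.349,.085],-98.35)"
```

```text
t 11.5 pos [ 0.5994 -0.3491  0.0971] yaw -98.28 turn 0.0012 tooldelta [ 0.0005 -0.0002  0.0121] tilt [-0. -0.] F [-0.1  0.6 -0.2] w 0.219 ff 30.0 q [-0.07  0.85  0.87  1.62 -0.73  1.03 -0.69]
```

The clip is fully squeezed (width 0.219). I'll lift it, back away toward the robot, and check the hold.

Scaled: -0.04 m is -0.8, -0.03 m is -0.6.

Request:
shift_gripper(
  plan=[0,0,-0.4,0,0,0,-0.6,0,0,0,-0.8,0,0,0,-0.8,0,0,0,-0.5,0,-0.6,0,0,0,-0.8,0,0,0,-0.8,0,0,0,-0.6,0,0,0,-0.2,0,0,0],
)

```text
clock: 12.5
ee_pos: [0.4482, -0.3278, 0.2535]
orientation: [-0.001, 0.997, -0.074, 0.001]
ft_force: [-0.2, -0.6, -0.4]
gripper_width: 0.216
finger_force: 30.0
```

Request:
shift_gripper(
  plan=[0,0,0,-0.0955,0,0,0,-0.0955,0,0,0,-0.0955,0,0,0,-0.0955,0,0,0,-0.0955,0,0,0,-0.0955,0,0,0,-0.0955,0,0,0,-0.0955,0,0,0,-0.0955,0,0,0,-0.0955],
)

```text
clock: 13.5
ee_pos: [0.4521, -0.3279, 0.2533]
orientation: [0.001, 0.777, 0.629, 0.0]
ft_force: [0.7, 0.3, -1.4]
gripper_width: 0.22
finger_force: 30.0
```

Request:
shift_gripper(
  plan=[0,0,0,-0.0955,0,0,0,-0.0955,0,0,0,-0.0949,0,0,0,0],
)

```text
clock: 13.9
ee_pos: [0.4519, -0.328, 0.2532]
orientation: [0.001, 0.62, 0.785, 0.0]
ft_force: [0.6, -0.4, -0.1]
gripper_width: 0.218
finger_force: 30.0
```

```bash
python3 - <<'E'
from h import *
to([.582,.287,.25],13.2)
s=eyes.grab_frame("side");p=proj(s,bot.get_state()["ee_pos"]);print(p);x,y=(p-[40,30]).astype(int)
a=crop(s,max(x,0),max(y,0),80,110,5)
t=eyes.grab_frame("top");cv2.imwrite("pics/m4.png",np.hstack([a,crop(t,358,160,80,110,5)]))
E
```

```text
t 13.9 pos [ 0.4519 -0.328   0.2532] yaw 13.41 turn 0.0036 tooldelta [0.568  0.2691 0.0031] tilt [ 0.002 -0.001] F [ 0.6 -0.4 -0.1] w 0.218 ff 30.0 q [ 0.04  0.32  0.65  1.84 -0.22  1.05  1.02]
[295.19515153 245.45478078]
```

View pics/m4.png

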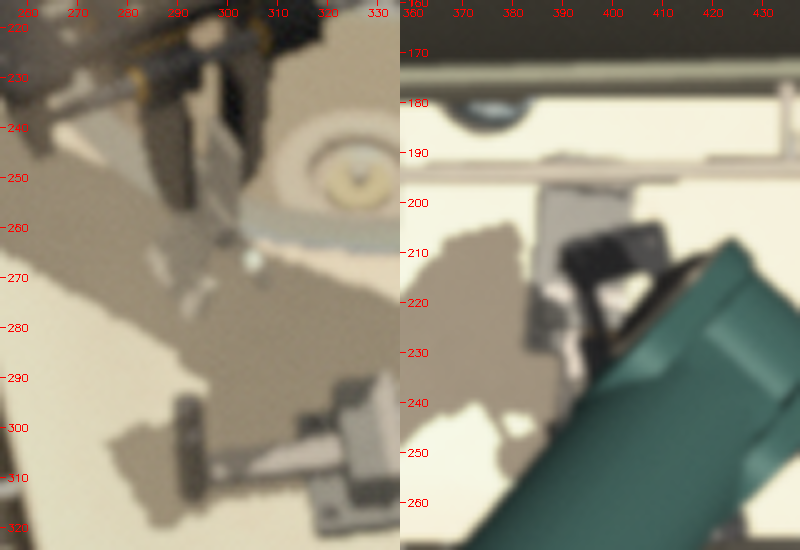

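The clip is held between the fingers at (290–305,240), with its jaws spread below near (293,276). Before crossing the sink I'll check where the spout reaches.

```bash
python3 - <<'E'
from h import *
np.set_printoptions(precision=3,suppress=True)
s=eyes.grab_frame("side")
for p in((355,180),(375,163),(400,165),(415,195)):
    print(p,[plane(s,*p,z)[:2] for z in(.05,.15,.25)])
E
```

```text
(355, 180) [array([0.752, 0.077]), array([ 0.703, -0.037]), array([ 0.653, -0.151])]
(375, 163) [array([0.849, 0.144]), array([0.789, 0.023]), array([ 0.729, -0.099])]
(400, 165) [array([0.927, 0.111]), array([ 0.858, -0.007]), array([ 0.789, -0.125])]
(415, 195) [array([ 0.907, -0.045]), array([ 0.84 , -0.145]), array([ 0.773, -0.246])]
```

Scaled: 0.041 m is 0.82, 0.0115 m is 0.23, 0.004 rad is 0.0025.

Request:
shift_gripper(
  plan=[0.82,0.23,0,0,0.82,0.23,0,0,0.82,0.23,0,0,0.82,0.23,0,0,0.82,0.23,0,0,0.82,0.23,0,0,0.82,0.23,0,0,0.82,0.23,0,0,0.82,0.23,0,0,0.82,0.23,0,0.0025],
)

```text
clock: 15.05
ee_pos: [0.4681, 0.0999, 0.2527]
orientation: [0.0, 0.622, 0.783, 0.0]
ft_force: [-0.1, -0.9, 0.1]
gripper_width: 0.222
finger_force: 30.0
```

Request:
shift_gripper(
  plan=[0.66,0.6,0,0,0.8,0.7,0,0,0.8,0.8,0,0,0.6,0.6,0,0,0.3,0.38,0,0,0,0,0,0,0,0,0,0],
)

```text
clock: 15.75
ee_pos: [0.5769, 0.2783, 0.2516]
orientation: [0.0, 0.622, 0.783, -0.001]
ft_force: [0.5, -1.4, -1.1]
gripper_width: 0.223
finger_force: 30.0
```

```bash
python3 - <<'E'
from h import *
to([.582,.287,.25],13.2)
s=eyes.grab_frame("side");p=proj(s,bot.get_state()["ee_pos"]);print(p)
t=eyes.grab_frame("top");q=proj(t,bot.get_state()["ee_pos"]);print(q)
cv2.imwrite("pics/m5.png",np.hstack([crop(s,250,75,80,110,5),crop(t,180,160,80,110,5)]))
E
```

```text
t 15.75 pos [0.5769 0.2783 0.2516] yaw 13.1 turn -0.0017 tooldelta [0.0073 0.007  0.0016] tilt [-0.001 -0.002] F [ 0.5 -1.4 -1.1] w 0.223 ff 30.0 q [-0.74  0.44  0.32  1.63 -0.15  1.1  -0.15]
[285.38549093 101.42874262]
[211.64807525 203.64692038]
```

View pics/m5.png

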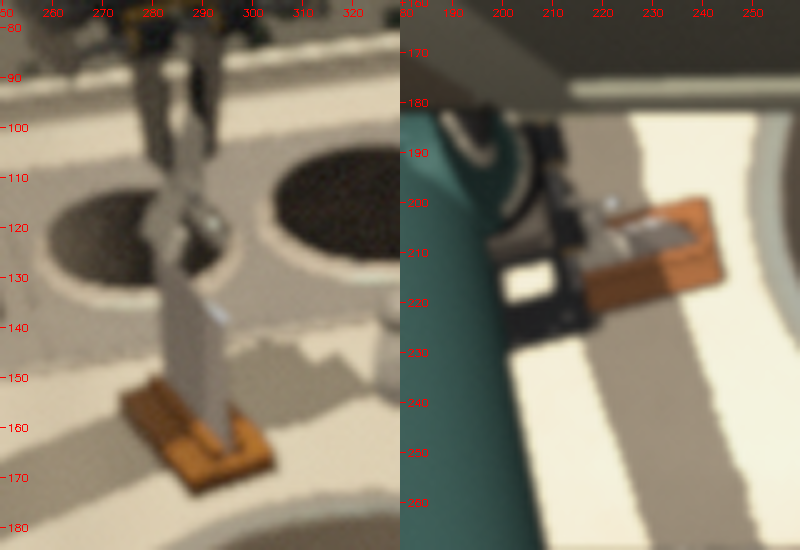

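The clip jaws straddle (282,124) and (294,122), above the card edge that runs (281,124) to (295,138). To get the clip's outline numerically, I'll diff against the first side image.

```bash
python3 - <<'E'
from h import *
np.set_printoptions(precision=1,suppress=True)
s=eyes.grab_frame("side");b=cv2.imread("pics/side0.png")
g=s["color"];d=cv2.absdiff(g,b).max(2)
print("cols 270..304")
for v in range(104,134):print(v,''.join('#' if x>30 else '+' if x>15 else '.' for x in d[v,270:305]))
st=bot.get_state();T=np.array(st["ee_pos"]);n=np.array([.9736,.2284,0]);e=np.array([-.2284,.9736,0])
for D in(.066,.070,.074,.078):
    for w in(-.021,.021):
        print(D,w,[proj(s,T+n*a+e*w+[0,0,-D+dz]) for a,dz in((-.023,-.003),(-.0145,0),(.0145,0),(.023,-.003))])
print("pivot",[ (D,proj(s,T-e*.021+[0,0,-D])) for D in(.028,.035)])
E
```

```text
cols 270..304
104 ........################...........
105 ........################...........
106 ........+##############+...........
107 .........+############+............
108 ..........+##########+.............
109 ...........+########+..............
110 ............+#######+..............
111 .............+######+..............
112 ..............+++###+..............
113 ...........++++..+##+..............
114 ..........+######..++..............
115 .........+#########+...............
116 .........#############+............
117 ........+##############+...........
118 ........+###############+..........
119 ........#########+#######..........
120 ........##########+######..........
121 ........##########++#####+.........
122 ........+#########+.+####+.........
123 .........#########...+###+.........
124 ..........++#####+...++#++.........
125 .............####+.....+...........
126 ...........+..+##..................
127 ...........+++.....................
128 ...........+++##++.................
129 ...........++++###+................
130 ............++++##+................
131 ..
[... 326 characters left out ...]
.07 -0.021 [array([282.8, 126.2]), array([285.2, 124.7]), array([293.1, 122.4]), array([295.5, 122.5])]
0.07 0.021 [array([277.1, 120.1]), array([279.4, 118.7]), array([287.3, 116.4]), array([289.6, 116.6])]
0.074 -0.021 [array([282.9, 127.2]), array([285.2, 125.8]), array([293.2, 123.4]), array([295.5, 123.6])]
0.074 0.021 [array([277.2, 121.2]), array([279.4, 119.7]), array([287.3, 117.5]), array([289.6, 117.6])]
0.078 -0.021 [array([282.9, 128.3]), array([285.2, 126.8]), array([293.2, 124.5]), array([295.5, 124.6])]
0.078 0.021 [array([277.2, 122.2]), array([279.5, 120.8]), array([287.3, 118.6]), array([289.6, 118.7])]
pivot [(0.028, array([288.7, 112.1])), (0.035, array([288.8, 114. ]))]
```

The outline fits a TCP-to-tip distance of about 74 mm, with the clip centred under the TCP. I'll align it and then lower until the edge is about 15 mm inside the mouth.

The rows are not in the units I measure in: shifts go in shares of 50 mm and turns go in shares of 90 degrees. I convert before sending: 0.01 m is 0.2, 0.005 m is 0.1.

Request:
shift_gripper(
  plan=[0.1,0.1,0.2,0,0.04,0.04,0.2,0,0,0,0.2,0,0,0,0.1,0,0,0,0,0,0,0,0,0,0,0,0,0],
)

```text
clock: 16.6
ee_pos: [0.5826, 0.287, 0.2177]
orientation: [0.0, 0.621, 0.784, 0.0]
ft_force: [0.2, 0.2, -0.5]
gripper_width: 0.22
finger_force: 30.0
```

```bash
python3 - <<'E'
from h import *
to([.582,.286,.194],13.2)
s=eyes.grab_frame("side");b=cv2.imread("pics/side0.png")
d=cv2.absdiff(s["color"],b).max(2)
for v in range(114,146):print(v,''.join('#' if x>30 else '+' if x>15 else '.' for x in d[v,270:305]))
E
```

```text
t 16.6 pos [0.5826 0.287  0.2177] yaw 13.16 turn -0.0006 tooldelta [-0.0009 -0.0008  0.0237] tilt [0.001 0.   ] F [ 0.2  0.2 -0.5] w 0.22 ff 30.0 q [-0.73  0.49  0.31  1.64 -0.17  1.04 -0.14]
114 ................+...+###+..........
115 ............++++###+..+............
116 ............+++######+.............
117 .............+########+............
118 .............##########............
119 .............##########............
120 ............+##########............
121 ............+##########+...........
122 ...........+############...........
123 ..........+#############+..........
124 ..........++############+..........
125 ..........+..############..........
126 .........++...+##########..........
127 .........##....+#######+...........
128 .........++.....####...+##.........
129 .........++.....+##+..+###+........
130 .......................+##+........
131 .................++.....++.........
132 ...............+.+++...............
133 ...............+..#+...............
134 .............+....++...............
135 .............+++.++................
136 .............++++++................
137 .............++++.+................
138 .............+.++++................
139 ..............+++++................
140 ..............++.++................
141 .............+++.++..............++
142 .............+.+++++.........++#+##
143 ..............+++++.........+######
144 ...............++++.......+########
145 .............++++++......+#########
```

Scaled: 0.005 m is 0.1, 0.004 m is 0.08.

Request:
shift_gripper(
  plan=[0,0,0.1,0,-0.02,-0.02,0.1,0,0,0,0.1,0,0,0,0.1,0,0,0,0.08,0,0,0,0,0,0,0,0,0,0,0,0,0],
)

```text
clock: 17.45
ee_pos: [0.5817, 0.2859, 0.1935]
orientation: [0.0, 0.621, 0.784, 0.0]
ft_force: [-0.0, -0.1, -0.5]
gripper_width: 0.223
finger_force: 30.0
```

```bash
python3 - <<'E'
from h import *
to([.582,.286,.194],13.2)
s=eyes.grab_frame("side");t=eyes.grab_frame("top")
a=crop(s,255,95,60,90,9);b=crop(t,190,180,60,90,4)
b=cv2.copyMakeBorder(b,0,a.shape[0]-b.shape[0],0,0,0);o=np.hstack([a,b])
cv2.imwrite("pics/m6.png",o[:600]);print(o.shape)
E
```

```text
t 17.45 pos [0.5817 0.2859 0.1935] yaw 13.18 turn -0.0004 tooldelta [-0.      0.0003 -0.0005] tilt [0. 0.] F [-0.  -0.1 -0.5] w 0.223 ff 30.0 q [-0.73  0.51  0.3   1.66 -0.17  1.   -0.14]
(810, 780, 3)
```

View pics/m6.png

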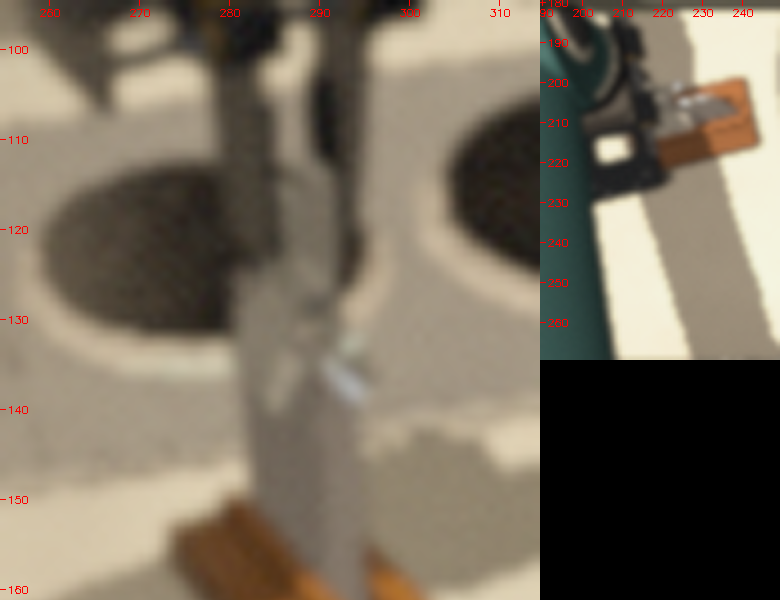

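In the last picture the left jaw hangs in front of the card down to (285,140). The card edge at (291–295,135–139) comes out of the mouth, and the right jaw is behind it at (293,133). The force reads about 0 and the clip is still fully squeezed, so I'm handing in.

```bash
python3 -c "
from rig import bot
print(bot.sign_off())"
```

```text
the job is handed in; nothing more can be done
None
```

Job handed in at about 17.5 s: the vise jaw is fully back, and the clip is held squeezed open over the middle of the card's top edge. By my measurements the edge is about 15 mm inside the mouth, with a jaw on each side and no contact force reading.

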